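Latch the document case on the office desk

TASK

Two grey steel boxes stand on the desk, each with a cam latch handle on its lid. Lock the long, low document case: swing its handle counter-clockwise as seen from above, a quarter turn from pointing to the case's side to pointing to its short front edge (opposite the hinges, towards the robot), over the hump of the cam until it drops fully home in the low notch, and let go. Leave the handle of the small, taller cash box open as it is.

Things in the scene. Friction and masses are not known exactly. Their poses are not given: they have to be found in the camera images.
- case_latch (a joint): Handle of the document case. Angle in rad about its vertical pivot: 0 open, lever towards the case's +y; grows counter-clockwise from above; 1.6 end stop, locked, lever towards the case's -x (front). Starts at 0 to 0.22. Sprung onto a cam: free to 0.3, then stiff (5 to 8 N at the grip), rising 7 mm to a crest at 0.8; past it, it snaps on to about 1.5, 8 mm lower than at 0.
- case_latch_pivot (a point): Fixed point on the handle's axis, 35 mm above the lid of the document case (fixed grey steel box, 320 x 240 mm, 75 mm high) and 60 mm frontwards of the lid's middle. Axes of the case: x along its length to the hinged rear, y left, z up. Below it lie an 84 mm steel disc and a brass cam track, under 32 mm high, within 36 mm of the axis. A loose stapler lies on the rear of the lid.
- case_latch_grip (a point): Point on the document case's lever, 72 mm out from the axis, at mid-height of the bar; moves with the handle (35 mm above the lid when open, 27 mm when locked). The lever is a level steel bar 14 mm wide, 20 mm high, from a 34 mm hub to a round end 18 mm across at 92 mm from the axis; 25 mm of free space under it when open, 17 mm when locked.
- cashbox_latch (a joint): Handle of the other box, the cash box (fixed grey steel box, 200 x 180 mm, 120 mm high): the same latch, in the middle of its lid, open, starting at 0 to 0.12 rad. It must stay open (below 0.3 rad).

How it is judged:
By the outcome, as a careful person would: the job done as asked, in the order asked, and still so for the second after the job is handed in, with the robot touching nothing.
It also fails if it takes over 32 s, if anything falls off the work surface, if the arm or the gripper's body presses on something with over 40 N, if the wrist force passes 120 N, or if a joint passes its speed limit or range.

ROBOT

A 7-joint arm with a two-finger parallel gripper is mounted at the origin on the work surface. World frame = base frame: x ahead of the robot, y to its left, z up, the work surface at z = 0. Lengths are in mm, angles in rad, forces in N, time in s.
With the tool pointing down it reaches from about 350 to 900 mm from the base axis. Payload 7.2 kg.
Tool frame: the origin (TCP) lies at the very end of the fingers, on their centre line; the grasp point (between the pads) lies 19 mm behind it; z points along the fingers, y is the line along which they close (so a half turn about z gives the same grasp; the last joint's range is limited). The gripper opens to 85 mm and grips with 20 to 120 N. Pads are 22 mm wide; open, the fingers measure 114 mm over their backs; the gripper's body (76 mm by 85 mm) begins 54 mm behind the grasp point. The pads swing forward as they close: fully open they stand 13 mm farther back than shut.
Start: joints at [-1.207, 0.411, -0.013, 1.596, 0.006, 1.134, -0.082], TCP at [261.576, 567.633, 231.297] pointing down, gripper open.
Joint ranges: [-2.95, 2.95], [-0.29, 1.99], [-1.47, 1.44], [0.14, 2.54], [-1.03, 4.17], [0.13, 1.85], [-2.86, 2.86]. Speed limits (rad/s): [2.39, 2.39, 3.01, 3.01, 3.14, 3.14, 3.14].

INTERFACE

Orientations are given as a 3x3 rotation matrix whose columns are the frame's x, y, z axes.
In Python, from station import get_obs, grab_frame, hand_in gives the robot as it stands.
- The arm moves only by the tool send_rows, never from a script. Its argument "moves" is a list of rows, each an object of numbers: "tx", "ty", "tz": the shift along the tool's x, y, z in m; "turn": the turn about the tool's z in rad. A call has 1 to 12 rows; each row shifts and turns the commanded pose from where the row before left it, along the tool's axes as they then stand; what a row does not reach is not made up. A row lasts 1/10 s, in which the tool goes at most 50 mm and 8.59 degrees, less where a joint would pass 70% of its speed; a pose out of reach is approached as far as the arm can. A call is refused whole if a number of a shift passes 0.05 or a number of a turn 0.15, either way. A call with a gripper value outside its range is refused whole. "hand" is the closure, from -1 (fully open) to 1 (shut), set as the call begins (left out, the last holds). The fingers move at their own pace and stop on an object; the grip force is fixed at half the most. Time passes only in rows, so rows that do not move let the fingers close. It gives the time, the measured TCP pose, the force, the opening and the grip force at its end, in the units of the state.
- get_obs(): the state, without advancing time (a new reading comes with each control period).
- grab_frame(name): name is "scene" or "side" or "wrist"; returns a dict with "frame" (384x512x3 uint8, red, green, blue), "K" (3x3 intrinsics, pixels), "origin" and "orientation" of the camera in the world. Camera axes: x right, y up, looking along -z (the intrinsics and any distortion apply to the point x, -y, -z); pixel columns grow to the right and rows downward; lengths in mm; the calibration is good to about 2 mm. A picture is of the moment at which its call begins. There is no depth.
- hand_in(): hands the job in; it is judged then, once.
The state is a dict: "time": time; "qpos": joint angles; "qvel": joint speeds; "joint_torque": joint torques, N m; "position": TCP position; "tool_rot": TCP orientation; "contact_force": force on the tool from outside, world axes, zero at the start; "ft_torque": the same for the moment, N m; "finger_gap": opening from 0.0 (shut) to 1.0 (fully open); "grasp_force": force on a finger pad.
Only numpy, scipy, OpenCV 4.12 (cv2) and the standard library are available. Lean on these libraries where they do the work, as an engineer would, in place of code of your own. Each camera call takes 0.05 s, during which the arm holds its last target. There are 200 camera calls.

## Working session

There is one attempt and no reset: what is moved stays moved. The work goes in short steps, Python scripts to look and compute and a tool call to move; the robot and the scene stay as the last step left them, time stands still between calls to the robot, and variables do not carry over. Pictures are saved under pics/ and viewed, at most 10 in all, crops included, and the job is handed in when it is done.

Besides the shell and the picture viewer there is one more tool, called after "Call:" by a JSON object that holds its "name" and its "arguments". send_rows: Moves the arm, as the interface text tells. Its arguments: {"type":"object","properties":{"moves":{"type":"array","items":{"type":"object","properties":{"tx":{"type":"number"},"ty":{"type":"number"},"tz":{"type":"number"},"turn":{"type":"number"}}}},"hand":{"type":"number"}},"required":["moves"]}

```bash
mkdir -p pics
cat > h.py <<'E'
import numpy as np, cv2, pickle
from station import get_obs, grab_frame, hand_in
def snap(n,f):
    d=grab_frame(n); cv2.imwrite(f'pics/{f}.png',d['frame'][:,:,::-1]); pickle.dump(d,open(f'pics/{f}.pkl','wb')); return d
def load(f): return pickle.load(open(f'pics/{f}.pkl','rb'))
def ray(d,u,v):
    k=np.linalg.inv(np.array(d['K']))@[u,v,1]; R=np.array(d['orientation'])
    r=R@[k[0],-k[1],-k[2]]; return np.array(d['origin']),r/np.linalg.norm(r)
def onz(d,u,v,z):
    o,r=ray(d,u,v); return o+r*(z-o[2])/r[2]
def tri(*obs):
    A=np.zeros((3,3));b=np.zeros(3)
    for d,u,v in obs:
        o,r=ray(d,u,v);P=np.eye(3)-np.outer(r,r);A+=P;b+=P@o
    x=np.linalg.solve(A,b)
    return x,[np.linalg.norm((np.eye(3)-np.outer(ray(*q)[1],ray(*q)[1]))@(x-ray(*q)[0])) for q in obs]
def proj(d,p):
    c=np.array(d['orientation']).T@(np.array(p)-d['origin']); q=np.array(d['K'])@[c[0],-c[1],-c[2]]; return q[:2]/q[2]
E
python3 - <<'E'
from h import *
np.set_printoptions(precision=3,suppress=True)
a=snap('scene','s0');b=snap('side','d0');c=snap('wrist','w0')
for d in (a,b,c): print({k:np.array(v).tolist() for k,v in d.items() if k!='frame'})
cv2.imwrite('pics/m0.png',np.hstack([cv2.resize(x['frame'][:,:,::-1],(400,300)) for x in (b,c)]))
print(get_obs())
E
```

```text
{'K': [[402.82136356733594, 0.0, 262.49514763903267], [0.0, 402.82136356733594, 189.6464417757698], [0.0, 0.0, 1.0]], 'origin': [885.8601811900185, -335.54944622509487, 755.7329527921936], 'orientation': [[0.7830722361590791, -0.4947406543792235, 0.3768680907973464], [0.6218485867486858, 0.6326952916531324, -0.4615203170810791], [-0.01010980293978644, 0.5957586363825331, 0.8030998935749791]]}
{'K': [[398.92053848176636, 0.0, 257.30492823917734], [0.0, 398.92053848176636, 197.8457110117551], [0.0, 0.0, 1.0]], 'origin': [319.79147867885143, -569.3322935454315, 686.1264211298517], 'orientation': [[0.9050571096622516, 0.29319926417054115, -0.3080678817073664], [-0.42488806743160795, 0.5918784529170342, -0.6849452730888588], [-0.01848670884835988, 0.7508089560350163, 0.6602606705942468]]}
{'K': [[315.29563639144436, 0.0, 257.315339147057], [0.0, 315.29563639144436, 191.3120434249235], [0.0, 0.0, 1.0]], 'origin': [197.41157499211758, 597.0121668512006, 373.13621851976524], 'orientation': [[0.41877139952256337, -0.8740026864968485, -0.24647478357471353], [0.9080904329691156, 0.40259914983114775, 0.11526356798745299], [-0.0015101297542502376, -0.27209047861240093, 0.962270487418479]]}
{'time': 0.15, 'qpos': array([-1.207,  0.412, -0.013,  1.597,  0.006,  1.134, -0.082]), 'qvel': array([-0.   , -0.003, -0.003, -0.003,  0.001,  0.001, -0.001]), 'joint_torque': array([  0.002, -60.103,   0.683, -29.964,   0.014,   0.008,  -0.   ]), 'position': array([261.442, 567.285, 230.633]), 'tool_rot': array([[-0.908,  0.419, -0.   ],
       [ 0.419,  0.908, -0.001],
       [-0.   , -0.001, -1.   ]]), 'contact_force': array([-0.72 ,  0.419, -0.263]), 'ft_torque': array([-0.039, -0.013, -0.003]), 'grasp_force': 0.0, 'finger_gap': 0.9973674336649502}
```

View pics/s0.png

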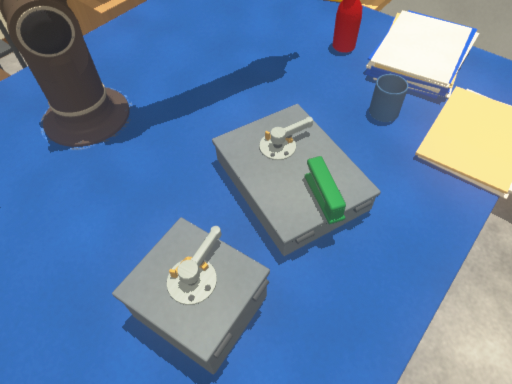

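View pics/m0.png

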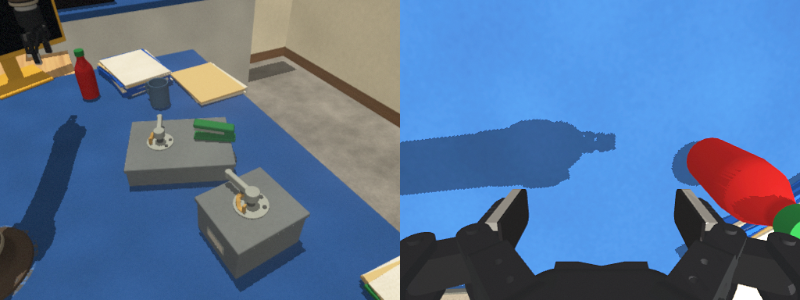

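The document case is the one with the green stapler: scene hub is near (279,133) and the lever tip near (308,123). The cash box is at (195,290). I'll enlarge crops to get precise points.

Run:
```python
from h import *
a=load('s0')['frame'][95:255,205:385,::-1]; b=load('d0')['frame'][130:250,150:310,::-1]
A=cv2.resize(a,None,fx=2.2,fy=2.2,interpolation=2);B=cv2.resize(b,None,fx=2.5,fy=2.5,interpolation=2)
C=np.zeros((360,800,3),np.uint8);C[:A.shape[0],:A.shape[1]]=A;C[:B.shape[0],400:400+B.shape[1]]=B
cv2.imwrite('pics/c0.png',C)
```

```text
(no output)
```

View pics/c0.png

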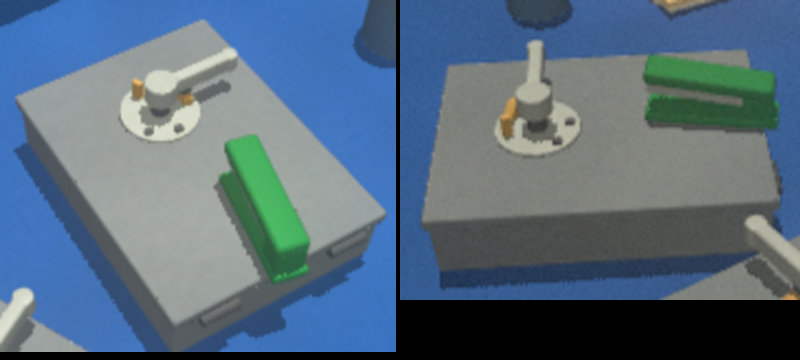

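Run:
```python
from h import *
np.set_printoptions(precision=1,suppress=True)
s,d=load('s0'),load('d0')
S=lambda u,v:(s,u/2.2+205-.3,v/2.2+95-.3); D=lambda u,v:(d,(u-400)/2.5+150-.3,v/2.5+130-.3)
P={}
for n,p,q in [('FR',(18,98),(424,222)),('FL',(206,22),(448,66)),('RL',(384,214),(747,52)),('RR',(172,320),(772,205)),('hubtop',(162,82),(535,95)),('tip',(232,56),(536,47)),('disc',(160,112),(538,127))]:
    x,e=tri(S(*p),D(*q)); P[n]=x; print(n,x,np.array(e), onz(*S(*p),75),onz(*D(*q),75))
dr=P['tip']-P['hubtop'];print(np.linalg.norm(dr[:2]),np.arctan2(dr[1],dr[0]))
for a,b in ('FR','FL'),('FR','RR'),('FL','RL'),('RR','RL'):
    v=P[b]-P[a];print(a,b,np.linalg.norm(v[:2]),np.arctan2(v[1],v[0]))
```

```text
FR [382.3 101.2  71.8] [0.3 0.3] [384.9  98.8  75. ] [381.9  98.2  75. ]
FL [467.7 325.3  69.3] [2.2 2.2] [472.9 317.   75. ] [466.  320.5  75. ]
RL [761.9 202.1  74.1] [0.2 0.2] [762.2 201.1  75. ] [761.3 201.2  75. ]
RR [670.8 -12.3  68.8] [0.3 0.3] [672.6 -14.9  75. ] [667.3 -18.3  75. ]
hubtop [516.7 174.9 118.6] [0.9 0.9] [490.7 210.9  75. ] [531.9 230.6  75. ]
tip [546.7 255.7 113.1] [0.9 0.9] [527.2 289.6  75. ] [561.7 312.1  75. ]
disc [516.2 173.9  78.4] [1.3 1.3] [515.3 175.   75. ] [517.2 179.9  75. ]
86.23985698951772 1.2155175572052839
FR FL 239.79055543904337 1.2065186476613063
FR RR 310.0662104062934 -0.3750226072994906
FL RL 318.9785536352816 -0.39663064794809016
RR RL 232.96890556011434 1.1688939488561114
```

Run:
```python
from h import *
np.set_printoptions(precision=1,suppress=True)
s,d=load('s0'),load('d0')
print('bottle',onz(s,345,50,0),onz(d,116,128,0),'mug',onz(s,383,120,0),onz(d,205,138,0))
print('bottle top',tri((s,350,2),(d,102,66)))
o=get_obs();R=o['tool_rot'];p=o['position']
t=np.array([583,227,231.]);print(R.T@(t-p)/1000)
for z in (p[:2]+(t[:2]-p[:2])*f for f in (.25,.5,.75)):print(z)
```

```text
bottle [396.  684.8   0. ] [370.8 664.4   0. ] mug [640.6 478.    0. ] [613.5 474.5   0. ]
bottle top (array([389.7, 668.9, 184.7]), [np.float64(21.852406144663984), np.float64(21.852406144664005)])
[-0.4 -0.2 -0. ]
[341.8 482.2]
[422.2 397.1]
[502.6 312.1]
```

Call:
{"name": "send_rows", "arguments": {"moves": [{"tx": -0.036, "ty": -0.0145}, {"tx": -0.036, "ty": -0.0145}, {"tx": -0.036, "ty": -0.0145}, {"tx": -0.036, "ty": -0.0145}, {"tx": -0.036, "ty": -0.0145}, {"tx": -0.036, "ty": -0.0145}, {"tx": -0.036, "ty": -0.0145}, {"tx": -0.036, "ty": -0.0145}, {"tx": -0.036, "ty": -0.0145}, {"tx": -0.036, "ty": -0.0145}, {"tx": -0.036, "ty": -0.0145}, {"tx": -0.036, "ty": -0.0145}], "hand": 1}}

```text
$.moves[0]: bad value
```

Call:
{"name": "send_rows", "arguments": {"moves": [{"tz": 0.02}, {"tz": 0.02}, {}, {}]}}

```text
$.moves[0]: bad value
```

Run:
```python
from h import *
np.set_printoptions(precision=2,suppress=True)
w=snap('wrist','w1');o=get_obs();print(o['position'],o['tool_rot'],o['finger_gap'],o['time'],o['contact_force'])
u=np.array([np.cos(1.216),np.sin(1.216)]);print(proj(w,[516,175,120]),proj(w,[*(np.array([516,175])+92*u),120]))
```

```text
[261.48 567.35 230.75] [[-0.91  0.42 -0.  ]
 [ 0.42  0.91 -0.  ]
 [-0.   -0.   -1.  ]] 1.0018065128796245 0.2 [ 0.31 -0.43  0.56]
[ 45.14 513.97] [122.39 509.95]
```

View pics/w1.png

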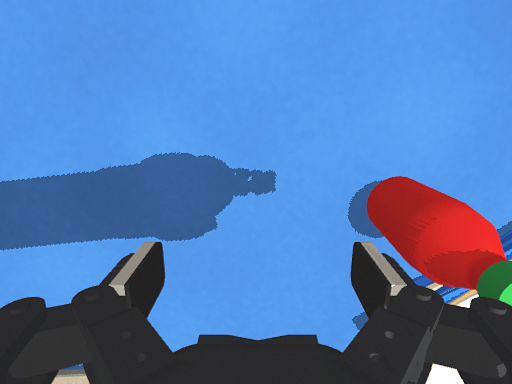

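The picture is unchanged: the arm is still at its start pose with the red bottle at (440,230). Both move calls were refused, so each row probably needs all four fields.

Call:
{"name": "send_rows", "arguments": {"moves": [{"tx": -0.036, "ty": -0.0145, "tz": 0, "turn": 0}, {"tx": -0.036, "ty": -0.0145, "tz": 0, "turn": 0}, {"tx": -0.036, "ty": -0.0145, "tz": 0, "turn": 0}, {"tx": -0.036, "ty": -0.0145, "tz": 0, "turn": 0}, {"tx": -0.036, "ty": -0.0145, "tz": 0, "turn": 0}, {"tx": -0.036, "ty": -0.0145, "tz": 0, "turn": 0}, {"tx": -0.036, "ty": -0.0145, "tz": 0, "turn": 0}, {"tx": -0.036, "ty": -0.0145, "tz": 0, "turn": 0}, {"tx": -0.036, "ty": -0.0145, "tz": 0, "turn": 0}, {"tx": -0.036, "ty": -0.0145, "tz": 0, "turn": 0}, {"tx": -0.036, "ty": -0.0145, "tz": 0, "turn": 0}, {"tx": -0.036, "ty": -0.0145, "tz": 0, "turn": 0}], "hand": 1}}

```text
time: 1.4
position: [581.9, 227.5, 231.2]
tool_rot: [[-0.908, 0.418, -0.0], [0.418, 0.908, 0.0], [0.0, -0.0, -1.0]]
contact_force: [0.5, 0.8, -0.8]
finger_gap: -0.0
grasp_force: 0.0
```

Run:
```python
from h import *
np.set_printoptions(precision=2,suppress=True)
w=snap('wrist','w2');o=get_obs();print(o['position'],o['time'],o['contact_force'])
u=np.array([np.cos(1.216),np.sin(1.216)]);print(proj(w,[516,175,120]),proj(w,[*(np.array([516,175])+92*u),120]),proj(w,o['position']))
```

```text
[586.6  220.14 231.21] 1.45 [ 3.57 -4.9   1.66]
[163.47 144.54] [277.87 135.61] [247.74 263.35]
```

View pics/w2.png

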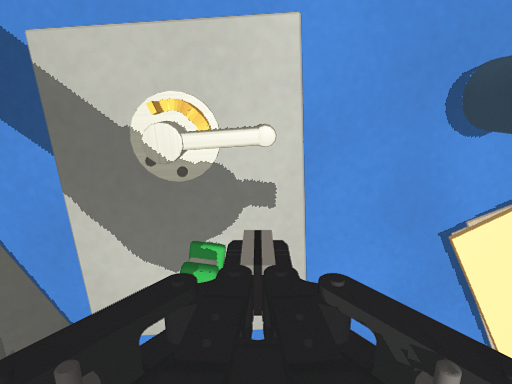

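Hub at (162,143) and lever end at (272,135), both within a few pixels of my prediction. The stapler's end is at (205,250), left of the fingers, so I'll check its clearance.

Run:
```python
from h import *
np.set_printoptions(precision=2,suppress=True)
w=load('w2')
f=w['frame'].astype(int);m=(f[...,1]>f[...,0]+50)&(f[...,1]>f[...,2]+30);v,u=np.where(m);print(u.min(),u.max(),v.min())
o=get_obs();R=o['tool_rot'];p=o['position'];print(p)
for uv in [(u.max(),248),(205,v.min())]:
  for z in (85,130): q=onz(w,*uv,z);print(z,q,(R.T@(q-p)))
c=np.array([516,175.]);t=c+72*np.array([.347,.938])-20*np.array([-.938,.347]);print('pre',R.T@(np.r_[t,90]-p))
```

```text
180 224 241
[586.6  220.14 231.21]
85 [631.62 167.88  85.  ] [-62.32 -27.79 146.56]
130 [613.9  181.78 130.  ] [-40.56 -22.85 101.45]
85 [616.86 154.08  85.  ] [-54.82 -46.56 146.57]
130 [601.44 170.14 130.  ] [-34.24 -38.69 101.46]
pre [ 31.52   2.92 141.06]
```

Call:
{"name": "send_rows", "arguments": {"moves": [{"tx": 0.012, "ty": 0.003, "tz": 0.01, "turn": 0}, {"tx": 0, "ty": 0, "tz": 0.02, "turn": 0}, {"tx": 0, "ty": 0, "tz": 0.02, "turn": 0}, {"tx": 0, "ty": 0, "tz": 0.02, "turn": 0}, {"tx": 0, "ty": 0, "tz": 0.02, "turn": 0}, {"tx": 0, "ty": 0, "tz": 0.02, "turn": 0}, {"tx": 0, "ty": 0, "tz": 0.02, "turn": 0}, {"tx": 0, "ty": 0, "tz": 0.01, "turn": 0}, {"tx": 0, "ty": 0, "tz": 0, "turn": -0.08}, {"tx": 0, "ty": 0, "tz": 0, "turn": 0}, {"tx": 0, "ty": 0, "tz": 0, "turn": 0}]}}

```text
time: 2.55
position: [571.5, 237.0, 91.7]
tool_rot: [[-0.938, 0.346, 0.0], [0.346, 0.938, 0.001], [-0.0, 0.001, -1.0]]
contact_force: [-0.7, 0.4, 1.0]
finger_gap: 0.002
grasp_force: 0.0
```

Run:
```python
from h import *
np.set_printoptions(precision=3,suppress=True)
o=get_obs();R=o['tool_rot'];p=o['position'];print(p,o['time'],o['contact_force'],o['qpos'])
print(R)
c=np.array([516,175.]);a=1.246;u=np.array([np.cos(a),np.sin(a)]);t=c+72*u-18*np.array([-u[1],u[0]]);print('contact',R.T@(np.r_[t,90]-p))
```

```text
[571.479 237.021  91.658] 2.55 [-0.701  0.435  1.025] [-0.548  0.545  0.107  1.752 -0.074  0.848  0.809]
[[-0.938  0.346  0.   ]
 [ 0.346  0.938  0.001]
 [-0.     0.001 -1.   ]]
contact [14.652 -4.905  1.652]
```

Call:
{"name": "send_rows", "arguments": {"moves": [{"tx": 0.008, "ty": -0.003, "tz": 0, "turn": 0}, {"tx": 0.007, "ty": -0.002, "tz": 0, "turn": -0.02}, {"tx": 0.0073, "ty": 0.0014, "tz": 0, "turn": -0.1}, {"tx": 0.0073, "ty": 0.0014, "tz": 0, "turn": -0.1}, {"tx": 0.0073, "ty": 0.0014, "tz": 0, "turn": -0.1}, {"tx": 0.0073, "ty": 0.0014, "tz": 0, "turn": -0.1}, {"tx": 0.0073, "ty": 0.0014, "tz": 0, "turn": -0.1}]}}

```text
time: 3.25
position: [524.4, 248.5, 93.7]
tool_rot: [[-0.985, -0.17, 0.009], [-0.17, 0.985, 0.002], [-0.009, 0.0, -1.0]]
contact_force: [7.2, -3.2, 6.9]
finger_gap: -0.002
grasp_force: 3.8
```

```bash
cat > chk.py <<'E'
from h import *
np.set_printoptions(precision=3,suppress=True)
o=get_obs();R=o['tool_rot'];p=o['position'];d=(p[:2]-[516,175]);print(p,o['time'],'F tool',R.T@o['contact_force'],'q7',o['qpos'][6])
print('rel in tool',R[:2,:2].T@d,'lever angle if aligned',np.arctan2(R[1,1],R[0,1])-1.186, 'pos-based',np.arctan2(d[1],d[0])+np.arcsin(18/np.linalg.norm(d))-1.186)
E
python3 chk.py
```

```text
[524.444 248.539  93.735] 3.25 F tool [-6.645 -4.365 -6.864] q7 1.1953972246987896
rel in tool [-20.855  71.024] lever angle if aligned 0.5560956111040483 pos-based 0.5161076247555654
```

Call:
{"name": "send_rows", "arguments": {"moves": [{"tx": 0.008, "ty": 0.0014, "tz": 0, "turn": -0.1}, {"tx": 0.0075, "ty": 0.0014, "tz": 0, "turn": -0.1}, {"tx": 0.0075, "ty": 0.0014, "tz": 0, "turn": -0.1}, {"tx": 0.0075, "ty": 0.0014, "tz": 0, "turn": -0.1}, {"tx": 0.0073, "ty": 0.0014, "tz": 0, "turn": -0.1}, {"tx": 0.0073, "ty": 0.0014, "tz": 0, "turn": -0.1}]}}

```text
time: 3.85
position: [475.7, 238.4, 91.7]
tool_rot: [[-0.716, -0.698, 0.0], [-0.698, 0.716, 0.0], [-0.0, -0.0, -1.0]]
contact_force: [-0.4, 0.8, -0.2]
finger_gap: -0.003
grasp_force: 0.0
```

```bash
python3 chk.py
```

```text
[475.685 238.435  91.708] 3.85 F tool [-0.318  0.832  0.193] q7 1.6856533269901075
rel in tool [-15.455  73.555] lever angle if aligned 1.1580421389283075 pos-based 1.1927708125311898
```

Call:
{"name": "send_rows", "arguments": {"moves": [{"tx": 0.0073, "ty": 0.0014, "tz": 0, "turn": -0.1}, {"tx": 0.0073, "ty": 0.0014, "tz": 0, "turn": -0.1}, {"tx": 0.0073, "ty": 0.0014, "tz": 0, "turn": -0.1}, {"tx": 0.0073, "ty": 0.0014, "tz": 0, "turn": -0.1}, {"tx": 0, "ty": 0, "tz": 0, "turn": 0}]}}

```text
time: 4.35
position: [453.7, 218.1, 91.6]
tool_rot: [[-0.39, -0.921, -0.0], [-0.921, 0.39, -0.0], [0.0, -0.0, -1.0]]
contact_force: [0.3, -0.3, -1.2]
finger_gap: 0.001
grasp_force: 0.0
```

```bash
python3 chk.py
```

```text
[453.671 218.074  91.557] 4.35 F tool [ 0.145 -0.335  1.192] q7 2.0441217734039783
rel in tool [-15.336  74.196] lever angle if aligned 1.554707560146968 pos-based 1.5907507636581784
```

Call:
{"name": "send_rows", "arguments": {"moves": [{"tx": 0.003, "ty": 0, "tz": 0, "turn": 0}, {"tx": 0.002, "ty": 0, "tz": 0, "turn": 0}, {"tx": 0, "ty": 0, "tz": 0, "turn": 0}]}}

```text
time: 4.65
position: [453.3, 216.0, 91.8]
tool_rot: [[-0.393, -0.92, 0.002], [-0.92, 0.393, 0.003], [-0.003, -0.001, -1.0]]
contact_force: [0.8, 5.1, -0.8]
finger_gap: -0.002
grasp_force: 2.4
```

```bash
python3 chk.py
```

```text
[453.253 215.963  91.816] 4.65 F tool [-4.999  1.24   0.811] q7 2.04767737070274
rel in tool [-13.02   73.794] lever angle if aligned 1.5518801008479683 pos-based 1.6198199595494382
```

Contact is against the end stop at 5 N. I'll back off, rise and look.

Call:
{"name": "send_rows", "arguments": {"moves": [{"tx": -0.01, "ty": 0, "tz": 0, "turn": 0}, {"tx": -0.02, "ty": 0, "tz": 0, "turn": 0}, {"tx": 0, "ty": 0, "tz": -0.02, "turn": 0}, {"tx": 0, "ty": 0, "tz": -0.03, "turn": 0}, {"tx": -0.02, "ty": 0, "tz": -0.04, "turn": 0}, {"tx": -0.04, "ty": 0, "tz": -0.04, "turn": 0}, {"tx": -0.03, "ty": 0, "tz": -0.03, "turn": 0}, {"tx": 0, "ty": 0, "tz": 0, "turn": 0}, {"tx": 0, "ty": 0, "tz": 0, "turn": 0}]}}

```text
time: 5.55
position: [497.7, 320.9, 246.5]
tool_rot: [[-0.392, -0.92, 0.0], [-0.92, 0.392, -0.0], [0.0, -0.0, -1.0]]
contact_force: [-0.6, -0.8, -0.9]
finger_gap: -0.004
grasp_force: 0.0
```

Run:
```python
from h import *
s=snap('scene','s9');w=snap('wrist','w9')
cv2.imwrite('pics/m9.png',np.hstack([cv2.resize(x['frame'][:,:,::-1],(400,300)) for x in (s,w)]))
for a in (1.186+1.5,1.186+1.6): 
  q=[516+92*np.cos(a),175+92*np.sin(a),112];print(proj(s,q)*.78,proj(w,q)*.78+[400,0],proj(w,[516,175,112])*.78+[400,0])
```

```text
[203.025789    84.87759235] [616.59583702  27.20176704] [526.48844282  22.0163216 ]
[200.31294548  85.89551456] [616.77369627  17.25551425] [526.48844282  22.0163216 ]
```

View pics/m9.png

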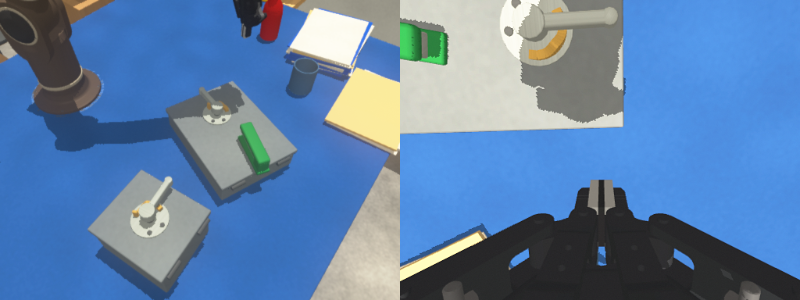

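The case lever now points to the front edge, with its tip at (611,16) in the wrist half, which matches about 1.6 rad. The cash box handle is unmoved and the stapler is in place.

```bash
python3 -c "
from station import hand_in;print(hand_in())"
```

```text
the job is handed in; nothing more can be done
None
```

I swung the document case's handle over the cam to its end stop (about 1.6 rad, read from the camera and the contact force), let go, left the cash box handle open, and handed the job in at about 5.7 s.

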